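# Latch the printing plate and hold the ink roller over it

## Task

Get ready to ink: swing the latch on the side of the wooden printing bed shut until it is fully home in its catch, then pick the ink roller up by the balance point of its steel stem. Finish while still holding it level and still above the plate, the middle of the roller over the middle of the plate, the roller's underside about 8 cm above it and the handle in line with the plate's length (pointing either way). Do not let the ink roller touch the bed or the latch, and do not disturb the other things on the table.

Things in the scene. Friction and masses are not known exactly. Their poses are not given: they have to be found in the camera images.
- bed: printing bed fixed to the table: light wooden board 250 mm long (its x axis) and 180 mm wide (its y axis), 18 mm thick, with a dark steel plate (190 x 126 mm, its length along x) lying on it between wooden battens whose tops are 28 mm above the table. Origin at the centre of its underside, on the table. The latch is on the +y batten.
- plate_mid (a point): middle of the top face of the dark plate, 22 mm above the table; axes as the bed's
- latch (a joint): angle of the latch in rad: 0 is shut (arm parallel to the bed's x axis, its end in the catch, a hard stop), growing to at most 1.5 as it swings out to the bed's +y side, away from the plate. It turns about an upright axis with light friction (about 0.05 N m, under 1 N at the pin) and stays where it is left. The catch is a small C-shaped steel keeper on the batten, open to +y, its top 42 mm above the table, 100 mm from the pivot towards the bed's -x
- latch_pin (a point): grip point on the upright round steel pin (12 mm diameter) that stands on the latch arm, 70 mm from the pivot; this point is 66.5 mm above the table, the pin's top at 77.5 mm and the flat arm's top at 36.5 mm. The arm is 12 mm wide and ends 103 mm from the pivot. Shut, the pin lies from the pivot towards the bed's -x; at angle a it lies 70 mm from the pivot in the direction (-cos a, +sin a) of the bed's x and y
- latch_pivot (a point): point on the latch's upright pivot axis, at the grip point's height (66.5 mm above the table; the pivot's metal itself ends at 40.5 mm); at x = 50 mm, y = 78 mm of the bed
- brayer: ink roller lying level on the table: a black rubber roller 36 mm in diameter and 90 mm long across one end (its +x), in a flat steel fork (108 mm over its ends), then a straight steel stem and a pear-shaped wooden handle (36 mm at its thickest) to its -x; 223 mm long in all, 0.34 to 0.56 kg. Its z axis is up when it is level. Origin on its underside, straight below the balance point, so at table height at the start
- balance (a point): balance point (centre of mass), in the middle of the stem, 18 mm above the underside. The stem is a bar 12 mm wide (y) and 14 mm high; its free length runs from 23 mm ahead of this point (the fork's 104 mm wide cross bar) to 34 mm behind it (the ferrule and handle). Axes as the ink roller's body
- roller_mid (a point): middle of the rubber roller on its axis, 55 mm ahead (+x) of the balance point and at the same height; the roller's axis is along y
- paint_jar: bystander: white plastic paint jar, 72 mm across, 130 mm tall; origin at the centre of its underside
- tape_roll: bystander: brown roll of tape lying flat, 80 mm across, 36 mm tall; origin at the centre of its underside
- marker: bystander: black felt marker lying flat, 130 mm long, 17 mm thick; origin under its middle
- eraser: bystander: white eraser, 40 x 20 x 12 mm; origin at the centre of its underside
- paintbrush: bystander: paintbrush lying on the table near the far edge; origin under its middle
- scissors: bystander: scissors lying flat, about 165 mm long; origin under the pivot screw
- brush_pot: bystander: white pot 76 mm across and 100 mm tall with brushes standing in it, about 215 mm in all; origin at the centre of its underside
There are look-alikes about, which are no part of the job. What is shaped like the brayer but yellow is not meant.

How it is judged:
On the way, in this order (a step that is already met when the one before it is completed fails the run):
1. the latch is shut, fully home in its catch (value of joint latch below 0.06 rad), for 0.2 s.
2. the ink roller is lifted clear of the table by its balance point, level, with the latch shut (value of joint latch below 0.06 rad and height (world z) of balance above 0.06 m and angle between brayer's own z axis and vertical below 0.12 rad and contact force between brayer and the fingers above 1 N and x of the grasp point in the frame of balance between -0.022 and 0.022 m), for 0.2 s.
At the end, for the whole second after the job is handed in: Ends holding: latch under 0.06 rad; fingers grip within 22 mm of the balance point along the stem; tilt under 0.12 rad; at rest; roller middle within 30 mm of the plate middle seen from above, its axis 68 to 128 mm above the plate; handle within 0.2 rad of the plate's length; clear of the bed (value of joint latch below 0.06 rad and contact force between brayer and the fingers above 1 N and x of the grasp point in the frame of balance between -0.022 and 0.022 m and angle between brayer's own z axis and vertical below 0.12 rad and horizontal distance between roller_mid and plate_mid below 0.03 m and z of roller_mid in the frame of plate_mid between 0.068 and 0.128 m and angle between the x axis of brayer and the x axis of bed, either way round below 0.2 rad and contact force between brayer and bed below 0.2 N and linear speed of brayer below 0.03 m/s and angular speed of brayer below 0.15 rad/s); the arm keeps its last pose, push and grip.
It fails at once if a bystander is moved by more than 30 mm (distance of any of paint_jar, tape_roll, marker, eraser, paintbrush, scissors, brush_pot from where it was at the start of the episode above 0.03 m).
It fails at once if the ink roller touches the bed or the latch (contact force between brayer and bed above 1 N).
It also fails if it takes over 51 s, if anything falls off the work surface, if the arm or the gripper's body presses on something with over 40 N, if the wrist force passes 120 N, or if a joint passes its speed limit or range.

## Robot

A 6-joint arm with a two-finger parallel gripper is mounted at the origin on the work surface. World frame = base frame: x ahead of the robot, y to its left, z up, the work surface at z = 0. Lengths are in m, angles in rad, forces in N, time in s.
With the tool pointing down it reaches from about 0.3 to 1 m from the base axis. Payload 5.1 kg.
Tool frame: the origin (TCP) lies at the very end of the fingers, on their centre line; the grasp point (between the pads) lies 19 mm behind it (env.tcp_to_grasp is the z of the grasp point in the tool frame, in m); z points along the fingers, y is the line along which they close (so a half turn about z gives the same grasp; the last joint's range is limited). The gripper opens to 95 mm and grips with 3 to 60 N. Pads are 20 mm wide; open, the fingers measure 119 mm over their backs; the gripper's body (75 mm by 180 mm) begins 59 mm behind the grasp point.
Start: joints at [-1.252, 0.124, 1.65, -0, 1.367, -0.083], TCP at [0.254, -0.598, 0.215] pointing down, gripper open.
Joint ranges: [-2.61, 2.61], [-1.02, 2.33], [0.03, 2.71], [-1.35, 4.49], [0.32, 2.68], [-2.91, 2.91]. Speed limits (rad/s): [2.57, 2.57, 3.14, 3.14, 3.14, 3.14].

## Interface

Orientations are given as a 3x3 rotation matrix whose columns are the frame's x, y, z axes.
In Python, from station import env gives the robot as it stands. Calls block until the motion is done:
- env.reach(position, orientation): joint-space move of the TCP to a pose.
- env.line_to(position, attitude=None, feed=0.15): straight line of the TCP; attitude=None keeps the orientation; feed is the mean speed in m/s.
- env.move_joints(angles): joint-space move.
- env.gripper_to(opening, f_grip=None): finger opening in m; f_grip is the grip in N (None keeps the last); returns when the fingers have stopped.
- env.wait(seconds).
- env.solve_ik(position, orientation): joint angles nearest the present ones, or None.
- env.state(): the state.
- env.read_camera(name): name is "scene" or "side" or "wrist"; returns the picture (420x560x3 uint8, blue, green, red); there is no depth.
- env.calibration(name): a dict with "fx", "fy", "cx", "cy" (pixels), "rvec" (rotation vector, rad) and "tvec" (3), from world to camera coordinates, as OpenCV has them. Camera axes: x right, y down, z forward; pixel columns grow to the right and rows downward; lengths in m; the calibration is good to about 2 mm. A picture is of the moment at which its call begins: read the wrist's pose just before it. calibration takes no time and is no camera call; for the wrist camera it gives the pose at the moment of the call.
A pose or a line that the arm cannot do raises env.Unreachable and nothing moves.
- env.sign_off(): hands the job in; it is judged then, once.
The state is a dict: "time": time; "qpos": joint angles; "qd": joint speeds; "effort": joint torques, N m; "tcp_pos": TCP position; "orientation": TCP orientation; "ft_force": force on the tool from outside, world axes, zero at the start; "wrist_torque": the same for the moment, N m; "finger_gap": finger opening in m; "grasp_force": force on a finger pad.
Only numpy, scipy, OpenCV 4.12 (cv2) and the standard library are available. Lean on these libraries where they do the work, as an engineer would, in place of code of your own. Each camera call takes 0.05 s, during which the arm holds its last target. There are 200 camera calls.

## Working session

There is one attempt and no reset: what is moved stays moved. The work goes in short steps, each a Python script; the robot and the scene stay as the last script left them, time stands still between calls to the robot, and variables do not carry over. Pictures are saved under pics/ and viewed, at most 10 in all, crops included, and the job is handed in when it is done.

```bash
mkdir -p pics; ls; python3 - <<'E'
from station import env
import cv2,numpy as np
for n in("scene","side"):
    cv2.imwrite(f"pics/{n}0.png",env.read_camera(n)); c=env.calibration(n)
    R=cv2.Rodrigues(np.array(c["rvec"],float))[0]; print(n,c,-R.T@np.array(c["tvec"]).ravel())
print(env.state()["time"],env.tcp_to_grasp)
E
```

```text
pics
scene {'fx': 438.85995199232553, 'fy': 438.85995199232553, 'cx': 285.4257510123003, 'cy': 209.62053335880975, 'rvec': array([ 0.7118777 ,  2.69941097, -1.03660657]), 'tvec': array([ 0.46693643, -0.12325598,  1.3856932 ])} [0.88747298 0.66676734 0.95978141]
side {'fx': 430.90248468121735, 'fy': 430.90248468121735, 'cx': 284.4848443933835, 'cy': 200.637955735994, 'rvec': array([ 0.55307549, -2.55992914,  1.38059462]), 'tvec': array([0.4876279 , 0.16864157, 1.22646643])} [0.08295578 1.05268862 0.80957141]
0.1 -0.0188
```

View pics/scene0.png

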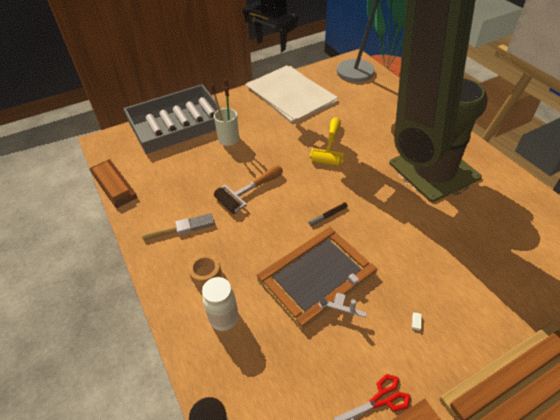

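View pics/side0.png

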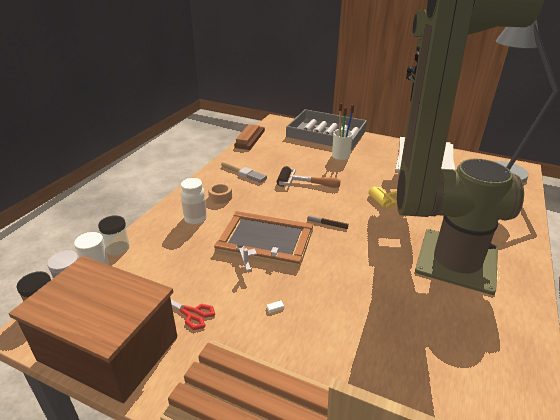

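The scene view shows the bed's dark plate at about (318,272). The latch stands open near (345,305), and its catch is at (353,280). There are two candidates for the roller: the black roller with a wooden handle at (230,198)–(280,172), and the yellow one at (327,155). I choose the black one and will check it in a close crop.

```bash
cat > h.py <<'E'
from station import env
import cv2,numpy as np
def cal(n):
    c=env.calibration(n); R=cv2.Rodrigues(np.array(c["rvec"],float))[0]
    return c,R,np.array(c["tvec"],float).ravel()
def ray(n,px,z,C=None):
    c,R,t=C or cal(n); o=-R.T@t
    d=R.T@np.array([(px[0]-c["cx"])/c["fx"],(px[1]-c["cy"])/c["fy"],1])
    return o+d*(z-o[2])/d[2]
def proj(n,P,C=None):
    c,R,t=C or cal(n); p=R@np.array(P)+t
    return np.array([c["fx"]*p[0]/p[2]+c["cx"],c["fy"]*p[1]/p[2]+c["cy"]])
E
python3 - <<'E'
from h import *
s=cv2.imread("pics/scene0.png");d=cv2.imread("pics/side0.png")
def crop(i,x,y,w,h): return cv2.resize(i[y:y+h,x:x+w],(400,300),interpolation=cv2.INTER_CUBIC)
o=np.vstack([np.hstack([crop(s,250,220,140,105),crop(s,205,150,100,75)]),np.hstack([crop(d,205,190,140,105),crop(d,260,150,100,75)])])
cv2.imwrite("pics/crop.png",o)
E
```

```text
(no output)
```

View pics/crop.png

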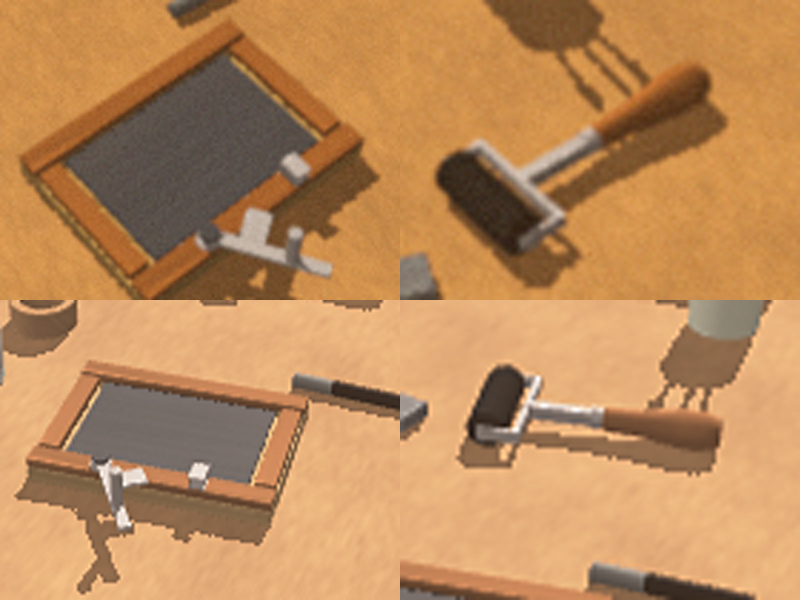

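The crop confirms a black rubber roller in a steel fork with a wooden handle. The latch pivot is at crop (208,238), its pin top at (295,232), and the catch at (293,168).

```bash
python3 - <<'E'
from h import *
np.set_printoptions(precision=4,suppress=True)
S=lambda x,y:(250+x/2.857,220+y/2.857)
D=lambda x,y:(205+x/2.857,190+(y-300)/2.857)
# order: (-x,+y),(+x,+y),(+x,-y),(-x,-y)
a=np.array([ray("scene",S(*p),.028) for p in[(360,135),(140,290),(25,160),(232,25)]])
b=np.array([ray("side",D(*p),.028) for p in[(272,505),(30,463),(88,362),(307,402)]])
for c in(a,b):
    m=c.mean(0);x=(c[1]+c[2]-c[0]-c[3])[:2];print("c",m,"yaw",np.arctan2(x[1],x[0]),[np.linalg.norm(c[i]-c[i-1]) for i in range(4)])
for n,p,q,z in[("pivot",S(208,234),D(100,460),.0405),("pintop",S(295,231),D(116,473),.0775),("catch",S(295,160),D(200,465),.042)]:
    print(n,ray("scene",p,z),ray("side",q,z))
S=lambda x,y:(205+(x-400)/4,150+y/4)
D=lambda x,y:(260+(x-400)/4,150+(y-300)/4)
for n,p,q,z in[("rollermid",S(489,201),D(500,401),.030),("crossbar",S(522,176),D(531,409),.025),("ferrule",S(598,136),D(604,415),.025),("handleend",S(709,82),D(720,430),.018)]:
    print(n,ray("scene",p,z),ray("side",q,z))
# masks
for n in("scene","side"):
    i=cv2.imread(f"pics/{n}0.png");h=cv2.cvtColor(i,cv2.COLOR_BGR2HSV)
    k=((h[...,1]<60)&(h[...,2]<130)).astype(np.uint8)
    k=cv2.morphologyEx(k,cv2.MORPH_OPEN,np.ones((3,3)))
    nn,l,st,ce=cv2.connectedComponentsWithStats(k)
    px=proj(n,[*a.mean(0)[:2],.022]);j=l[int(px[1]),int(px[0])]
    print(n,"plate c",ray(n,ce[j],.022),st[j])
E
```

```text
c [0.5293 0.1551 0.028 ] yaw 0.144157874399658 [np.float64(0.16497287791321646), np.float64(0.24774977919498486), np.float64(0.15964060788806136), np.float64(0.24395129113047279)]
c [0.5231 0.1603 0.028 ] yaw 0.158741751142876 [np.float64(0.16873823414172323), np.float64(0.24342806258475996), np.float64(0.1789759151640205), np.float64(0.2475471441096423)]
pivot [0.5676 0.2414 0.0405] [0.5598 0.2476 0.0405]
pintop [0.5192 0.2904 0.0775] [0.5147 0.2964 0.0775]
catch [0.4645 0.2184 0.042 ] [0.4677 0.2149 0.042 ]
rollermid [ 0.6258 -0.1826  0.03  ] [ 0.6117 -0.1807  0.03  ]
crossbar [ 0.5929 -0.1981  0.025 ] [ 0.5842 -0.1876  0.025 ]
ferrule [ 0.5255 -0.2073  0.025 ] [ 0.5211 -0.206   0.025 ]
handleend [ 0.421  -0.2236  0.018 ] [ 0.422  -0.2374  0.018 ]
scene plate c [0.5339 0.1594 0.022 ] [ 275  241   84   68 2874]
side plate c [0.5267 0.1557 0.022 ] [ 230  219   71   35 1605]
```

```bash
python3 - <<'E'
from h import *
np.set_printoptions(precision=4,suppress=True)
def down(yaw): # tool y axis at yaw
    y=np.array([np.cos(yaw),np.sin(yaw),0]);z=np.array([0,0,-1]);return np.column_stack([np.cross(y,z),y,z])
print(env.state()["orientation"])
yb=np.arctan2(-.2-(-.22),.59-.42)
for n,p,yaw in[("br",(.56,-.2,.33),.15+np.pi/2),("bed",(.53,.2,.33),.15+np.pi/2)]:
    qs=[(np.abs(q-env.state()["qpos"]).max(),y) for y in(yaw,yaw-np.pi) if (q:=env.solve_ik(p,down(y))) is not None]
    print(qs); env.reach(p,down(min(qs)[1]))
    env.wait(.2)
    C=cal("wrist"); np.savez(f"pics/{n}.npz",R=C[1],t=C[2],c=[C[0][k] for k in("fx","fy","cx","cy")])
    cv2.imwrite(f"pics/{n}.png",env.read_camera("wrist")); print(n,-C[1].T@C[2],env.state()["time"])
a,b=[cv2.imread(f"pics/{n}.png") for n in("br","bed")]
E
```

```text
[[ 0.9203  0.3911 -0.0006]
 [ 0.3911 -0.9203  0.0018]
 [ 0.0002 -0.0019 -1.    ]]
[(np.float64(2.0714551713895712), 1.7207963267948965), (np.float64(1.070137482200222), -1.4207963267948966)]
br [ 0.6292 -0.1894  0.5003] 2.2167
[(np.float64(2.4421788273659044), 1.7207963267948965), (np.float64(0.700407623506717), -1.4207963267948966)]
bed [0.5998 0.2104 0.5006] 3.95
```

View pics/br.png

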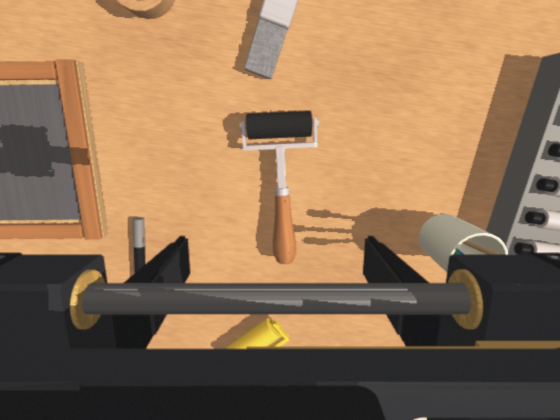

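View pics/bed.png

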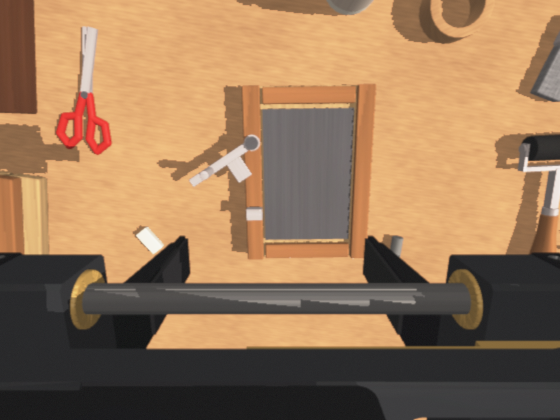

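The wrist views show the brayer clearly, with the roller at (279,125), the crossbar at (280,146) and the ferrule at (282,190). On the bed, the pivot is at (251,143), the pin at about (207,174), the catch at (254,214), and the plate corners run from (264,108) to (350,240).

```bash
cat >> h.py <<'E'
np.set_printoptions(precision=4,suppress=True)
def down(yaw): # tool y axis at yaw
    y=np.array([np.cos(yaw),np.sin(yaw),0]);z=np.array([0,0,-1]);return np.column_stack([np.cross(y,z),y,z])
def load(n):
    d=np.load(f"pics/{n}.npz");return dict(zip(("fx","fy","cx","cy"),d["c"])),d["R"],d["t"]
E
python3 - <<'E'
from h import *
i=cv2.imread("pics/bed.png");C=load("bed");h=cv2.cvtColor(i,cv2.COLOR_BGR2HSV)
k=((h[...,1]<70)&(h[...,2]<130)).astype(np.uint8);k[:95]=0;k[250:]=0;k[:,:258]=0;k[:,360:]=0
k=cv2.morphologyEx(k,cv2.MORPH_OPEN,np.ones((5,5)))
ys,xs=np.nonzero(k);w=np.array([ray(0,(x,y),.022,C)[:2] for x,y in zip(xs,ys)])
r=cv2.minAreaRect((w*1000).astype(np.float32));print("plate",r, w.mean(0))
c=np.array([ray(0,p,.028,C) for p in[(248,259),(243,87),(376,84),(367,258)]])
x=c[1]+c[2]-c[0]-c[3];print("battens",c.mean(0),np.arctan2(x[1],x[0]),[np.linalg.norm(c[j]-c[j-1]) for j in range(4)])
for n,p,z in[("pivot",(251,143),.0405),("pin",(207,174),.0775),("catch",(254,211),.042)]:print(n,ray(0,p,z,C))
i=cv2.imread("pics/br.png");C=load("br");h=cv2.cvtColor(i,cv2.COLOR_BGR2HSV)
k=(h[...,2]<60).astype(np.uint8);k[:105]=0;k[145:]=0;k[:,:240]=0;k[:,320:]=0
ys,xs=np.nonzero(k);w=np.array([ray(0,(x,y),.030,C)[:2] for x,y in zip(xs,ys)]);print("roller",cv2.minAreaRect((w*1000).astype(np.float32)),w.mean(0))
k=((h[...,1]<60)&(h[...,2]>110)).astype(np.uint8)
for y in(150,155,160,165,170,175,180,185):
    xs=np.nonzero(k[y,265:300])[0]+265;print(y,xs.min(),xs.max(),ray(0,((xs.min()+xs.max())/2,y),.025,C))
for p in[(280,146),(282.5,188),(282.5,194),(285,262)]:print(p,ray(0,p,.025,C))
z=np.zeros((600,800,3),np.uint8)
b=cv2.imread("pics/bed.png")
z[:,:400]=cv2.resize(b[75:267,180:308],(400,600),interpolation=cv2.INTER_CUBIC);z[:,400:]=cv2.resize(i[100:205,245:315],(400,600),interpolation=cv2.INTER_CUBIC)
cv2.imwrite("pics/c2.png",z)
E
```

```text
plate ((530.0684814453125, 155.04420471191406), (188.0421600341797, 125.65995025634766), 9.201175689697266) [0.5345 0.1558]
battens [0.5295 0.1535 0.028 ] 0.1618733437146857 [np.float64(0.18086521620372892), np.float64(0.2468876372085427), np.float64(0.1771543320512594), np.float64(0.2490344775742852)]
pivot [0.5666 0.2399 0.0405]
pin [0.5224 0.2879 0.0775]
catch [0.4731 0.2233 0.042 ]
roller ((624.826171875, -192.8585968017578), (32.43658447265625, 86.61465454101562), 10.694735527038574) [ 0.6251 -0.1932]
150 276 284 [ 0.5911 -0.2004  0.025 ]
155 276 284 [ 0.5842 -0.2014  0.025 ]
160 277 284 [ 0.5774 -0.2032  0.025 ]
165 277 284 [ 0.5704 -0.2043  0.025 ]
170 277 285 [ 0.5635 -0.206   0.025 ]
175 277 285 [ 0.5564 -0.2071  0.025 ]
180 278 285 [ 0.5493 -0.2089  0.025 ]
185 278 285 [ 0.5421 -0.2101  0.025 ]
(280, 146) [ 0.5966 -0.1995  0.025 ]
(282.5, 188) [ 0.538  -0.2122  0.025 ]
(282.5, 194) [ 0.5292 -0.2135  0.025 ]
(285, 262) [ 0.4245 -0.2336  0.025 ]
```

View pics/c2.png

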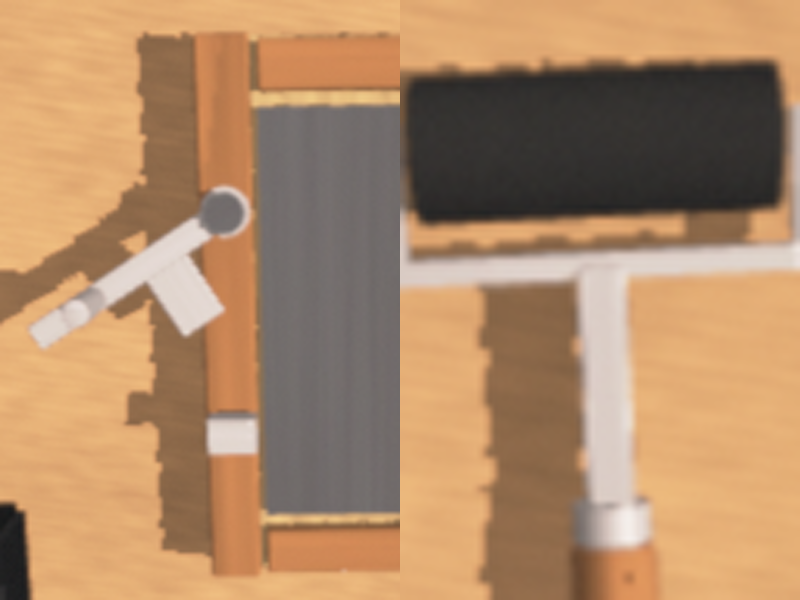

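```bash
cat >> h.py <<'E'
YAW=.16;BED=np.array([.530,.1545])
Rb=np.array([[np.cos(YAW),-np.sin(YAW)],[np.sin(YAW),np.cos(YAW)]])
PIV=BED+Rb@[.05,.078]
pin=lambda a:PIV+Rb@[-.07*np.cos(a),.07*np.sin(a)]
E
python3 - <<'E'
from h import *
p=ray(0,(204.5,175.2),.0775,load("bed"))[:2]
v=Rb.T@(p-PIV);a=np.arctan2(v[1],-v[0]);print("pin",p,"len",np.hypot(*v),"a",a,pin(a))
th=lambda a:YAW-np.pi/2-a
z=.0475
try:
    env.gripper_to(.045,6)
    env.reach([*pin(a),.14],down(th(a)));env.line_to([*pin(a),z],feed=.12)
    s=env.state();print(s["time"],s["tcp_pos"],s["ft_force"],s["qpos"])
    g=env.gripper_to(0,8);s=env.state();print("gap",s["finger_gap"],s["grasp_force"],s["ft_force"])
    if s["finger_gap"]<.008: raise SystemExit("no pin")
    for b in np.linspace(a,0.04,9)[1:]:
        env.line_to([*pin(b),z],down(th(b)),feed=.1)
        s=env.state();f=s["ft_force"];print(round(b,3),f,s["time"],s["finger_gap"])
        if np.linalg.norm(f)>25:break
except env.Unreachable as e:print("unreach",e)
E
```

```text
pin [0.5204 0.2909] len 0.06936250227473963 a 0.9960696193226901 [0.52   0.2914]
6.9083 [0.5208 0.2917 0.0485] [-0.266  -0.0272  0.3719] [ 0.4207  0.166   1.9002 -0.      1.0737  2.8276]
gap 0.011943339511203079 8.000076860189438 [-0.8348  1.1035  0.5261]
0.877 [-0.709  -0.6242  0.7217] 7.8083 0.01182573698103722
0.757 [-1.2706  0.148   1.7734] 8.075 0.01176907880613118
0.638 [-1.3936 -0.7019  2.3422] 8.3417 0.011770708998723385
0.518 [-1.982  -0.1723  2.458 ] 8.6083 0.011995510618150598
0.399 [-1.4763  0.1281  3.2607] 8.875 0.011984443996469156
0.279 [-3.5439 -0.434   4.4325] 9.1417 0.011803739650640983
0.16 [-3.0469 -0.438   5.8828] 9.4083 0.011667613579656101
0.04 [-4.4522 -0.4683  5.3877] 9.675 0.011653443103895452
```

The pin is held and has followed the arc with little force. Next I press it home against the stop.

```bash
python3 - <<'E'
from h import *
yb=Rb@[0,1.]
for b in np.arange(.02,-.13,-.015):
    env.line_to([*pin(b),.0475],down(YAW-np.pi/2),feed=.03)
    s=env.state();f=s["ft_force"];print(round(b,3),f,"along y",f[:2]@yb,s["grasp_force"],s["finger_gap"])
    if f[:2]@yb>10 or s["finger_gap"]>.0135:break
env.wait(.3);s=env.state();print(s["ft_force"],s["tcp_pos"],"a_est",(Rb.T@(s["tcp_pos"][:2]-PIV)),s["time"])
E
```

```text
0.02 [-3.5862 -0.4508  4.7298] along y 0.12626958762968038 8.000359386205673 0.011857360185132589
0.005 [-4.1268  0.0948  5.1907] along y 0.7510914401521156 8.000344187021255 0.011955847851406303
-0.01 [-3.5808  1.4154  4.647 ] along y 1.9678490261749002 8.000411912798882 0.011654001677455669
-0.025 [-3.4892  3.562   4.365 ] along y 4.072421784895412 8.001990392804146 0.01196127284952082
-0.04 [-4.3425  7.1109  4.2586] along y 7.711864463174078 8.003342673182487 0.011588891166371223
-0.055 [-3.8564 10.2816  2.6096] along y 10.76471270822368 8.002563156187534 0.012345486309927711
[-5.2329 11.0717  2.6642] [0.498  0.2274 0.0476] a_est [-0.0699 -0.0009] 11.475
```

```bash
python3 - <<'E'
from h import *
env.gripper_to(.04);p=pin(0)
env.line_to([*p,.16],feed=.15)
env.reach([.53,.2,.33],down(YAW-np.pi/2));env.wait(.1)
C=cal("wrist");cv2.imwrite("pics/bed2.png",env.read_camera("wrist"))
print("pin top should be at",proj(0,[*pin(0),.0775],C),"if .06",proj(0,[*pin(.06),.0775],C))
b=cv2.imread("pics/bed2.png");cv2.imwrite("pics/c3.png",cv2.resize(b[80:270,180:380],(800,600)[:2]))
t=.191-np.pi/2;q=np.array([.5705,-.2043])
env.reach([*q,.2],down(t));env.gripper_to(.05)
env.line_to([*q,.06],feed=.2);env.wait(.1)
cv2.imwrite("pics/g.png",env.read_camera("wrist"));s=env.state();print(s["time"],s["tcp_pos"],s["ft_force"])
E
```

```text
pin top should be at [251.1835 197.3742] if .06 [247.9144 197.277 ]
16.9917 [ 0.5719 -0.2049  0.0621] [0.535  0.054  0.1514]
```

View pics/c3.png

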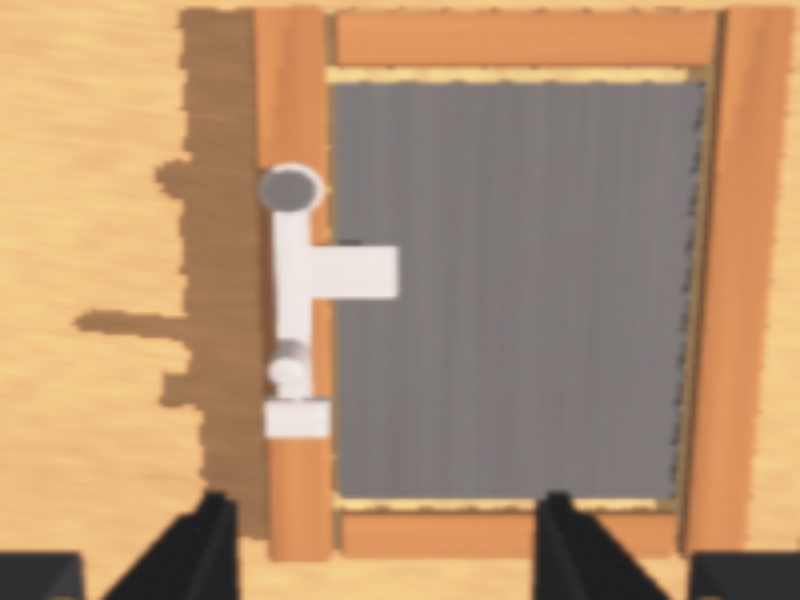

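View pics/g.png

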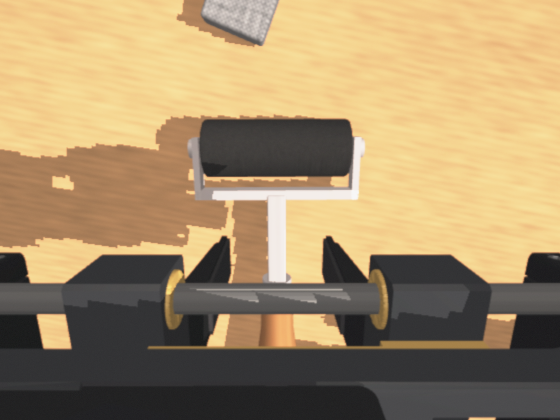

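The latch is home in its catch, with the pin top at about (252,197) against a predicted (251,197). The stem at (277,235) is centred between the fingers, so I'll grasp and lift.

```bash
python3 - <<'E'
from h import *
q=np.array([.5705,-.2043])
env.line_to([*q,.004],feed=.08);env.wait(.2);s=env.state();print(s["tcp_pos"],s["ft_force"])
env.gripper_to(0,45);s=env.state();print("gap",s["finger_gap"],s["grasp_force"],s["ft_force"],s["wrist_torque"])
env.line_to([*q,.10],feed=.1);env.wait(.4)
s=env.state();print("gap",s["finger_gap"],s["grasp_force"],s["ft_force"],s["wrist_torque"],s["tcp_pos"],s["time"])
cv2.imwrite("pics/lift.png",np.vstack([env.read_camera("wrist")[60:340],cv2.resize(env.read_camera("side")[90:230,240:520],(560,280),interpolation=cv2.INTER_CUBIC)]))
E
```

```text
[ 0.5711 -0.2045  0.0048] [0.419  0.5709 0.6493]
gap 0.012001570859481546 44.99983727931976 [-0.5915 -1.7531  0.1202] [-0.1695  0.0093 -0.0145]
gap 0.011622418882453672 44.99844968318939 [ 0.556   0.1639 -4.929 ] [0.0311 0.0449 0.0709] [ 0.5704 -0.2043  0.0998] 20.25
```

View pics/lift.png

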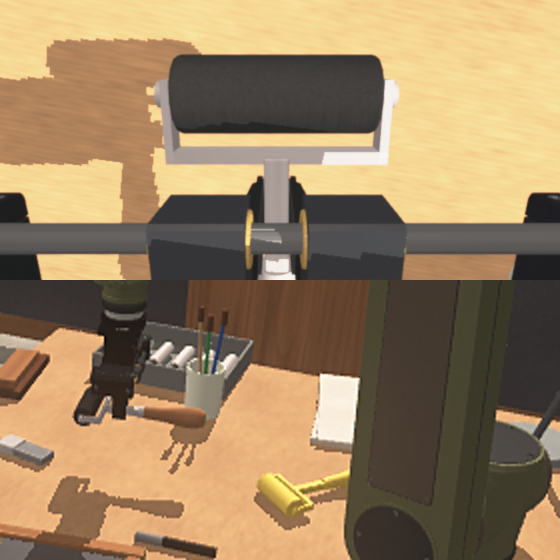

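The roller is lifted level and centred in the fingers, with the crossbar ending at about row 225 of the wrist view. I'll measure the in-hand offset and carry it over.

```bash
python3 - <<'E'
from h import *
s=env.state();T=s["tcp_pos"];u=np.array([np.cos(.191),np.sin(.191)])
print("crossbar rear ahead",(ray("wrist",(277,224),.120)[:2]-T[:2])@u,"roller ahead",(ray("wrist",(277,153),.119)[:2]-T[:2])@u)
t=YAW-np.pi/2;d=BED-.055*np.array([np.cos(YAW),np.sin(YAW)])
env.line_to([*T[:2],.17],feed=.12)
m=(T[:2]+d)/2
env.line_to([*d,.17],down(t),feed=.12)
env.line_to([*d,.107],feed=.06);env.wait(.8)
s=env.state();print(s["tcp_pos"],s["finger_gap"],s["grasp_force"],s["ft_force"],s["time"])
for n in("scene","wrist"):cv2.imwrite(f"pics/f{n}.png",env.read_camera(n))
w,sc=cv2.imread("pics/fwrist.png"),cv2.imread("pics/fscene.png")
cv2.imwrite("pics/f.png",np.vstack([w[40:320],cv2.resize(sc[200:340,220:500],(560,280),interpolation=cv2.INTER_CUBIC)]))
print("plate mid px",proj("wrist",[*BED,.022]),proj("wrist",[*BED,.12]), "scene roller",proj("scene",[*BED,.12]))
E
```

```text
crossbar rear ahead 0.023501906133302355 roller ahead 0.05653995558580739
[0.4757 0.1457 0.107 ] 0.011839212219049156 44.9984210729599 [ 0.1327 -0.1911 -5.6526] 26.2583
plate mid px [277.4567 142.2916] [278.2011 155.041 ] scene roller [318.08   249.6101]
```

View pics/f.png

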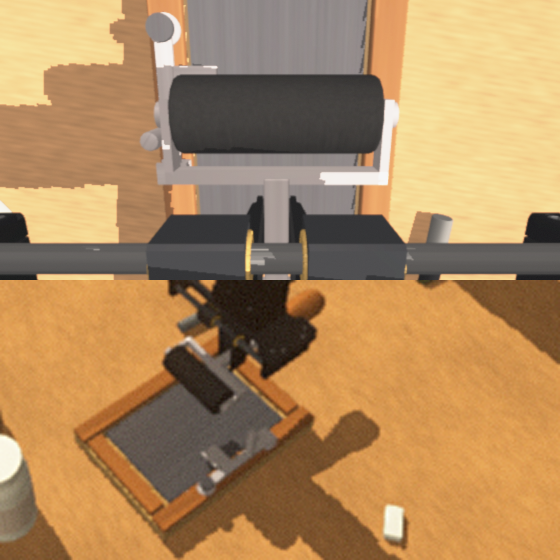

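The roller sits at wrist pixel (277,153), against a predicted (278,155) over the plate middle. It is level, clear of the latch and at rest.

```bash
python3 -c "
from station import env
print(env.sign_off())"
```

```text
the job is handed in; nothing more can be done
None
```

I shut the latch fully into its catch, and the ink roller is held by its balance point about 8 cm above the middle of the plate, handle in line with the plate; I handed the job in at about 26 s of the 51 s limit, and the verdict was not shown.

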